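Clear the cold slab and spot-check it with the surface thermometer

ROBOT

A 6-joint arm with a two-finger parallel gripper is mounted at the origin on the work surface. World frame = base frame: x ahead of the robot, y to its left, z up, the work surface at z = 0. Lengths are in m, angles in degrees, forces in N, time in s.
With the tool pointing down it reaches from about 0.375 to 0.9 m from the base axis. Payload 3.1 kg.
Tool frame: the origin (TCP) lies between the finger pads; the fingertips stand 22 mm ahead of it and the grasp point (between the pads) lies 3 mm ahead of it (bot.tip_extent is the distance from the TCP to the fingertips, in m); y points along the fingers, z is the direction in which the jaws open and shut, and the axes are right-handed (so a half turn about y gives the same grasp; the last joint's range is limited). The gripper opens to 87 mm and grips with 3 to 60 N. Pads are 19 mm wide; open, the fingers measure 117 mm over their backs; the gripper's body (75 mm by 190 mm) begins 51 mm behind the grasp point.
Start: joints at [61.45, 30.224, 82.088, -0, 67.689, -10.227], TCP at [0.196, 0.593, 0.245] pointing down, gripper open.
Joint ranges: [-176.69, 176.69], [-43.24, 126.21], [12.49, 139.97], [-82, 262], [0, 151.66], [-163.58, 163.58]. Speed limits (degrees/s): [159.86, 159.86, 180, 180, 180, 180].

INTERFACE

Orientations are given as a 3x3 rotation matrix whose columns are the frame's x, y, z axes.
In Python, from rig import bot, eyes, models gives the robot as it stands. The module is installed in compiled form; this text tells all that it offers.
- The arm moves only by the tool arm_command, never from a script. Its arguments are lists of equal length, an entry for each row: "translation": the shift along the tool's x, y, z each as a share of 0.08 m, from -1 to 1, a list of three; "rotation": the turn, a rotation vector about the tool's x, y, z each as a share of 60 degrees, from -1 to 1, a list of three; "grip": the closure, from -1 (fully open) to 1 (shut), so that 0 is half open. In form: {"translation": [[x, y, z], ...], "rotation": [[rx, ry, rz], ...], "grip": [grip, ...]}. A call has 1 to 5 rows; each row is the pose to reach, as a shift and turn from the pose commanded when the call began, along the tool's axes at that moment; what a row does not reach only later rows make up. A row lasts 1/10 s, in which the tool goes at most 50 mm and 8.59 degrees, less where a joint would pass 70% of its speed; a pose out of reach is approached as far as the arm can. A call with a number of a shift or a turn outside -1 to 1 is refused whole. A call with a gripper value outside its range is refused whole. The fingers move at their own pace and stop on an object; the grip force is fixed at half the most. Time passes only in rows, so rows that repeat a pose let the fingers close. It gives the time, the measured TCP pose, the force and the opening at its end, in the units of the state.
- bot.read_state(): the state, without advancing time (a new reading comes with each control period).
- eyes.capture(name): name is "scene" or "top"; returns a dict with "image" (400x640x3 uint8, blue, green, red), "mtx" (3x3 intrinsics, pixels), "rvec" (rotation vector, rad) and "tvec" (3), from world to camera coordinates, as OpenCV has them. Camera axes: x right, y down, z forward; pixel columns grow to the right and rows downward; lengths in m; the calibration is good to about 2 mm. A picture is of the moment at which its call begins. There is no depth.
- bot.hand_in(): hands the job in, once; it reports no verdict.
Trained networks look in the newest picture that a camera, given by its name, has taken for a name from the list of things; names that differ only in an ending like _2 or _b are one class to them, and where a whole thing is asked for, a point or a joint stands for the part that bears it (a point fixed in the world has none). Each returns a list of dicts, best first, with "conf" (0 to 1); they miss things now and then, are a little off and sometimes report something else, mostly with a low value. They report only what shows in the picture. A call takes as long as a camera call.
- models.recognise(camera, thing): "extent" ([left, top, right, bottom] as shares, 0 to 1, of the picture: columns of its width, rows of its height, round what is visible of it).
- models.spot_point(camera, thing): "point" ([column, row] as shares, 0 to 1, of the picture: columns of its width, rows of its height: a listed point, or the origin of a listed thing).
The state is a dict: "time_s": time; "joint_positions": joint angles; "qvel": joint speeds; "tau": joint torques, N m; "position": TCP position; "tcp_rot": TCP orientation; "force": force on the tool from outside, world axes, zero at the start; "moment": the same for the moment, N m; "opening": opening from 0.0 (shut) to 1.0 (fully open).
Only numpy, scipy, OpenCV 4.12 (cv2) and the standard library are available. Lean on these libraries where they do the work, as an engineer would, in place of code of your own. Each camera call takes 0.05 s, during which the arm holds its last target. There are 200 camera calls.

TASK

Clear and check the marble serving slab: pick up the dark wooden tray by its upright back, tip its three oat bites over the open lip into the bowl without touching the food, and stand the empty tray flat on the rubber mat. Then lift the surface thermometer out of its wooden holder and hold it upright with its sprung foot inside the dark steel ring on the slab, pressing gently so that the foot is pushed in about half-way (5 mm of its 10 mm). Finish while still holding it there, and leave the bowl where it stands and the whisk stand, sachet pot and cup alone.

Things in the scene. Friction and masses are not known exactly. Their poses are not given: they have to be found in the camera images.
- mark (a point): centre of the dark steel ring (28 mm inside, 38 mm outside diameter) on the marble slab's top, 20 mm above the counter, at the middle of the short side near the robot. The slab is fixed, 260 x 180 x 20 mm, x along its length; its centre lies 95 mm from the ring along +x. The tray stands on the rest of it. Slab and mat may change places (left or right of the bowl)
- tray_grip (a point): where to grip the dark wooden tray: its upright back, a board 60 mm wide (y), 10 mm thick (x), top 64 mm above the tray's underside. This point is at the board's middle, 44 mm above the underside, 20 mm below its top. x points from the open lip to the back, z up; the lip is 145 mm away along -x and at the start faces the robot within about 25 degrees
- tray_mid (a point): centre of the tray's underside, 70 mm from the upright back along -x; same axes. The tray is loose, 0.16 to 0.26 kg, 150 mm long (x), 96 mm wide (y), floor 5 mm thick, walls 18 mm high at the sides and back, none at the lip. The bites slide off at a tilt of about 18 to 26 degrees
- bite0_mid (a point): centre of an oat bite, a rounded brown block 28 x 24 x 18 mm, 20 g, lying loose on the tray in its front two thirds
- bite1_mid (a point): centre of the second oat bite, like the first
- bite2_mid (a point): centre of the third oat bite, like the first
- bowl: dark tea bowl, loose, 0.5 kg; rim 136 mm across, 65 mm high; origin under its centre, on the counter
- mat_top (a point): centre of the top face of the fixed black rubber bar mat, 260 (x) x 180 (y) mm, 4 mm thick, z up
- holder_top (a point): centre of the top face of the thermometer's holder, a fixed light wooden block 70 x 70 x 70 mm with a 20 mm hole straight down through it
- probe_grip (a point): centre of the grip of the surface thermometer, hanging upright and loose in the holder's hole, about 0.1 kg. z up along its axis. Round grey handle 26 mm in diameter, its top 34 mm above and its lower end 32 mm below this point; under it a flange 40 mm wide, 6 mm thick, resting on the holder, then a steel stem 12 mm thick, 50 mm long, and the sprung foot
- tip_end (a point): underside of the sprung foot (10 mm in diameter), 100 mm below probe_grip when not pressed; moves with the foot
- tip (a joint): how far the sprung foot is pushed into the stem, m: 0 free, 0.010 fully in; spring 450 N/m with 0.45 N preload, so 5 mm takes about 2.7 N
- whisk_stand: bystander: white ceramic whisk stand, 72 mm wide, 78 mm high, loose; origin under its centre
- sachet_pot: bystander: white pot of paper sachets, 90 mm wide, about 100 mm high, loose; origin under its centre
- cup: bystander: blue cup, 72 mm wide, 75 mm high, loose; origin under its centre

How it is judged:
By the outcome, as a careful person would: the job done as asked, in the order asked, and still so for the second after the job is handed in, while the arm keeps its last pose, push and grip.
It also fails if it takes over 61 s, if anything falls off the work surface, if the arm or the gripper's body presses on something with over 40 N, if the wrist force passes 120 N, or if a joint passes its speed limit or range.

## Working session

There is one attempt and no reset: what is moved stays moved. The work goes in short steps, Python scripts to look and compute and a tool call to move; the robot and the scene stay as the last step left them, time stands still between calls to the robot, and variables do not carry over. Pictures are saved under pics/ and viewed, about 8 in all and at most 12, crops included, and the job is handed in when it is done.

Besides the shell and the picture viewer there is one more tool, called as name(argument=value, ...) on one line, values as JSON. arm_command: Moves the arm, as the interface text tells. Shift numbers are shares of 0.08 m and turn numbers shares of 60 degrees, none past 1 either way. Its arguments: {"type":"object","properties":{"translation":{"type":"array"},"rotation":{"type":"array"},"grip":{"type":"array"}},"required":["translation","rotation","grip"]}

```bash
mkdir -p pics
cat > h.py <<'E'
import numpy as np, cv2
from rig import bot, eyes, models
def cap(n):
    c=eyes.capture(n); R=cv2.Rodrigues(np.array(c['rvec'],float))[0]; return c,np.array(c['mtx'],float),R,np.array(c['tvec'],float).ravel()
def ray(c,uv):
    _,K,R,t=c; o=-R.T@t; d=R.T@np.linalg.inv(K)@np.array([uv[0],uv[1],1.]); return o,d/np.linalg.norm(d)
def atz(c,uv,z):
    o,d=ray(c,uv); return o+d*(z-o[2])/d[2]
def proj(c,p):
    _,K,R,t=c; q=K@(R@np.array(p,float)+t); return q[:2]/q[2]
def tri(rs):
    A=np.zeros((3,3));b=np.zeros(3)
    for o,d in rs:
        P=np.eye(3)-np.outer(d,d);A+=P;b+=P@o
    x=np.linalg.solve(A,b); return x,max(np.linalg.norm((np.eye(3)-np.outer(d,d))@(x-o)) for o,d in rs)
def pts(n,th):
    return [(round(r['conf'],2),np.array(r['point'])*[640,400]) for r in models.spot_point(n,th)][:3]
E
python3 - <<'E'
from h import *
cs={n:cap(n) for n in('scene','top')}
for n in cs: cv2.imwrite(f'pics/{n}0.png',cs[n][0]['image']); o=ray(cs[n],(320,200)); print(n,o[0].round(3),o[1].round(2))
s=bot.read_state();print(s['time_s'],np.round(s['tcp_rot'],3),s['force'],s['opening'],bot.tip_extent)
for th in 'mark tray_grip tray_mid bite0_mid bowl mat_top holder_top probe_grip tip_end whisk_stand sachet_pot cup'.split():
    r={n:pts(n,th) for n in cs}
    for n in r: print(th,n,[(a,b.round(1).tolist()) for a,b in r[n]])
    if r['scene'] and r['top']: x,e=tri([ray(cs[n],r[n][0][1]) for n in cs]); print('   ',x.round(4),round(e,4))
print(bot.read_state()['time_s'])
E
```

```text
scene [1.288 0.214 0.954] [-0.64 -0.18 -0.75]
top [ 0.359 -0.008  1.277] [ 0.12  0.02 -0.99]
0.1 [[ 0.949 -0.001  0.314]
 [-0.314 -0.002  0.949]
 [-0.    -1.    -0.002]] [ 0.18224829 -0.62644646  0.37603251] 1.002919120623399 0.022
mark scene [(0.82, [400.8, 208.6]), (0.65, [401.9, 257.4])]
mark top [(0.76, [251.2, 221.5])]
    [0.4404 0.2302 0.0105] 0.0101
tray_grip scene [(0.66, [399.6, 257.9]), (0.62, [206.3, 144.4])]
tray_grip top [(0.68, [249.0, 154.0])]
    [0.6502 0.2404 0.0652] 0.0002
tray_mid scene [(0.84, [399.9, 243.1])]
tray_mid top [(0.97, [251.5, 179.0])]
    [0.5762 0.2369 0.0268] 0.0014
bite0_mid scene [(0.65, [409.7, 225.4])]
bite0_mid top [(0.44, [243.9, 191.4])]
    [0.5321 0.254  0.0529] 0.0029
bowl scene [(0.66, [327.4, 197.9]), (0.51, [405.8, 237.6])]
bowl top [(0.69, [323.3, 215.4])]
    [0.4565 0.0077 0.0058] 0.0025
mat_top scene [(0.74, [240.1, 207.1])]
mat_top top [(0.59, [392.2, 184.4]), (0.44, [249.6, 222.3])]
    [ 0.5569 -0.2203  0.0066] 0.0012
holder_top scene [(0.92, [278.9, 250.2])]
holder_top top [(0.87, [335.7, 134.0]), (0.54, [245.6, 183.3]), (0.45, [458.1, 252.3])]
    [ 0.7114 -0.0407  0.0739] 0.0044
probe_grip scene [(0.56, [279.1, 243.7]), (0.38, [328.4, 199.0])]
probe_grip top [(0.65, [340.0, 133.5])]
    [ 0.7059 -0.0476  0.0914] 0.0019
tip_end scene [(0.75, [403.7, 206.2])]
tip_end top []
whisk_stand scene [(0.66, [496.0, 268.5])]
whisk_stand top [(0.78, [180.3, 184.6])]
    [ 0.565   0.4853 -0.0071] 0.0006
sachet_pot scene [(0.83, [163.5, 189.7])]
sachet_pot top [(0.82, [463.6, 194.7]), (0.6, [251.6, 178.2])]
    [ 0.5291 -0.4726 -0.0244] 0.0096
cup scene [(0.93, [208.7, 143.8]), (0.6, [278.6, 242.6]), (0.49, [405.5, 206.4])]
cup top [(0.72, [460.4, 253.3])]
    [ 0.331  -0.4267  0.0064] 0.0054
1.3
```

View pics.

View pics/scene0.png

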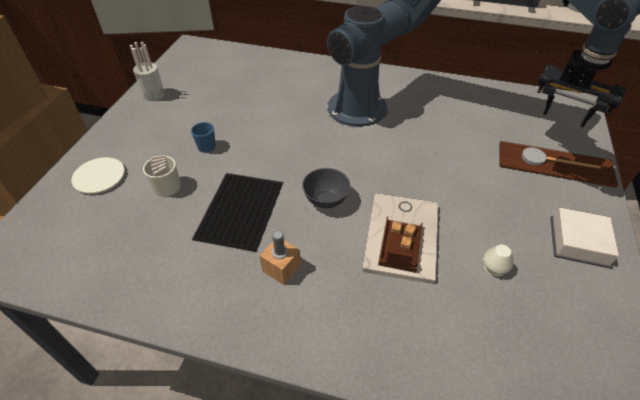

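View pics/top0.png

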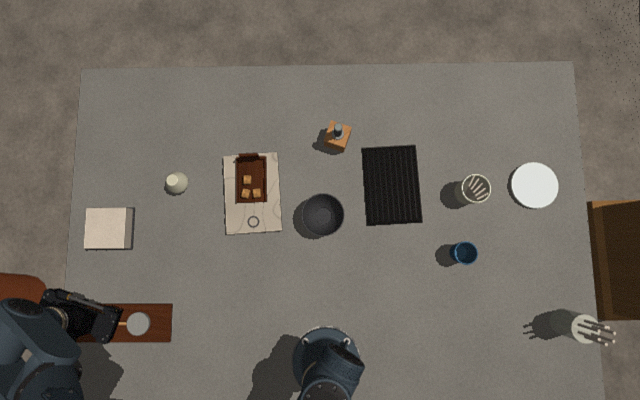

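```bash
python3 -c "
import cv2
a=cv2.imread('pics/top0.png')[112:242,215:365];cv2.imwrite('pics/tc.png',cv2.resize(a,None,fx=4.5,fy=4.5,interpolation=3))
a=cv2.imread('pics/scene0.png')[165:285,260:445];cv2.imwrite('pics/sc.png',cv2.resize(a,None,fx=4.3,fy=4.3,interpolation=3))
"
```

```text
(no output)
```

View pics/tc.png

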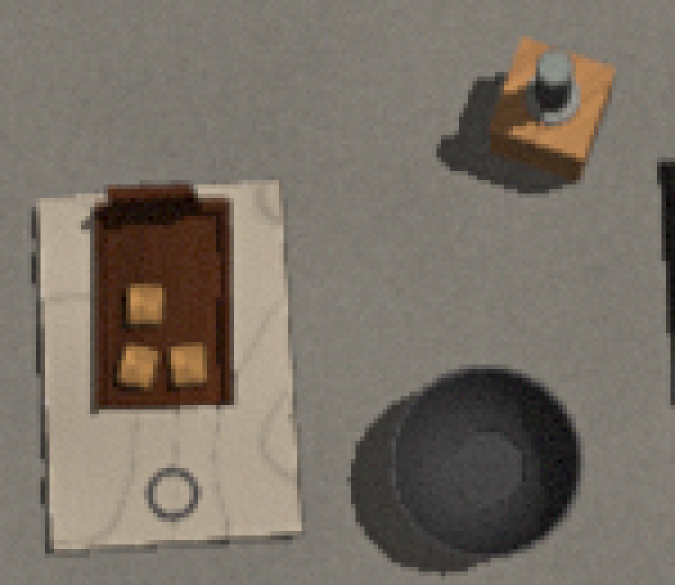

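View pics/sc.png

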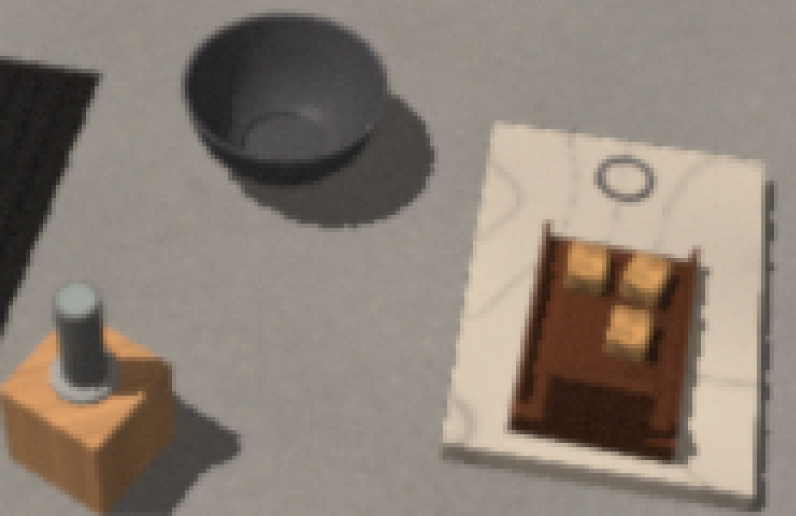

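```bash
cat > t.py <<'E'
from h import *
T=lambda p:((p[0]+.5)/4.5-.5+215,(p[1]+.5)/4.5-.5+112)
S=lambda p:((p[0]+.5)/4.3-.5+260,(p[1]+.5)/4.3-.5+165)
E
python3 - <<'E'
from t import *
ct,cs=cap('top'),cap('scene')
for n,a,b,z in [('ring',(173,493),(625,179),.02),('probetop',(554,65),(78,298),.144),('flange',(553,103),(84,380),.073),('bowlrim',(487.5,461),(286,88),.065),('holder',(553,100),(86,383),.07)]:
    x,e=tri([ray(ct,T(a)),ray(cs,S(b))]); print(n,x.round(4),round(e,4),atz(ct,T(a),z).round(4),atz(cs,S(b),z).round(4))
print('slab top'); 
for p in [(38,200),(282,181),(300,533),(50,550)]: print(atz(ct,T(p),.02).round(4))
for p in [(495,122),(765,160),(757,502),(445,450)]: print(' s',atz(cs,S(p),.02 if p[1]<500 else .02).round(4))
print('lip bottom', [atz(ct,T(p),.022).round(4) for p in [(93,411),(233,404)]],[atz(cs,S(p),.038).round(4) for p in [(548,222),(697,250)]])
print('boardtop', [atz(ct,T(p),.084).round(4) for p in [(108,193),(194,193)]])
print('back bottom scene', [atz(cs,S(p),.02).round(4) for p in [(510,430),(672,460)]])
M=[(361,147),(415,145),(422,222),(367,225)]
print('mat',[atz(ct,p,.004).round(3) for p in M])
E
```

```text
ring [0.4392 0.2315 0.0188] 0.0011 [0.4389 0.2324 0.02  ] [0.4406 0.2304 0.02  ]
probetop [ 0.7146 -0.0417  0.1426] 0.0005 [ 0.714  -0.0411  0.144 ] [ 0.7157 -0.0418  0.144 ]
flange [ 0.7122 -0.0438  0.0623] 0.0014 [ 0.7086 -0.0422  0.073 ] [ 0.7194 -0.0421  0.073 ]
bowlrim [0.4572 0.0059 0.0594] 0.0 [0.4567 0.0058 0.065 ] [0.4623 0.0071 0.065 ]
holder [ 0.7141 -0.0429  0.0624] 0.0005 [ 0.7117 -0.0423  0.07  ] [ 0.7191 -0.0412  0.07  ]
slab top
[0.655  0.3356 0.02  ]
[0.6674 0.1558 0.02  ]
[0.4097 0.1408 0.02  ]
[0.3987 0.3202 0.02  ]
 s [0.4135 0.1394 0.02  ]
 s [0.3995 0.3168 0.02  ]
 s [0.6626 0.3368 0.02  ]
 s [0.6758 0.1595 0.02  ]
lip bottom [array([0.4984, 0.291 , 0.022 ]), array([0.5027, 0.1896, 0.022 ])] [array([0.5055, 0.1887, 0.038 ]), array([0.5031, 0.2813, 0.038 ])]
boardtop [array([0.6445, 0.2691, 0.084 ]), array([0.6438, 0.2089, 0.084 ])]
back bottom scene [array([0.6522, 0.1933, 0.02  ]), array([0.6475, 0.2869, 0.02  ])]
mat [array([ 0.685, -0.122,  0.004]), array([ 0.69 , -0.301,  0.004]), array([ 0.433, -0.314,  0.004]), array([ 0.425, -0.136,  0.004])]
```

```bash
cat > plan.py <<'E'
from h import *
from scipy.spatial.transform import Rotation as Ro
def rot(a,tilt=0):
    a,t=np.radians(a),np.radians(tilt); y=np.array([0,0,-1.]); z=np.array([np.cos(a),np.sin(a),0])
    return Ro.from_rotvec(-t*np.array([-np.sin(a),np.cos(a),0])).as_matrix()@np.c_[np.cross(y,z),y,z]
def plan(p,R,way,grip,rows=5):
    """way: list of (pos,R,ncalls)"""
    for q,Q,n in way:
        dp=(np.array(q)-p)/n; w=Ro.from_matrix(Q@R.T).as_rotvec()/n
        for i in range(n):
            tr=[];ro=[]
            for k in range(1,rows+1):
                f=k/rows; tr.append((R.T@dp*f/.08).round(3).tolist()); ro.append((R.T@w*f*180/np.pi/60).round(3).tolist())
            print('{"translation":',tr,', "rotation":',ro,', "grip":',[grip]*rows,'}')
            R=Ro.from_rotvec(R@(np.radians(60)*np.array(ro[-1]))).as_matrix()@R if 0 else Ro.from_rotvec(w).as_matrix()@R
            p=p+dp
        print('--',p.round(3))
    return p,R
def st():
    s=bot.read_state(); p=np.array(s['position']);R=np.array(s['tcp_rot']); print('t',s['time_s'],'p',p.round(4),'F',np.round(s['force'],2),'open',round(s['opening'],3)); return p,R
E
python3 - <<'E'
from plan import *
p,R=st()
plan(p,R,[((.60,.30,.20),rot(1),6),((.645,.24,.13),rot(1),1),((.645,.24,.073),rot(1),1)],-1,3)
E
```

```text
t 1.4 p [0.1964 0.5933 0.2445] F [-0.8   0.37  0.6 ] open 0.997
{"translation": [[0.33, 0.031, -0.105], [0.66, 0.062, -0.21], [0.99, 0.093, -0.316]] , "rotation": [[0.0, 0.065, 0.0], [0.0, 0.131, 0.0], [0.0, 0.196, 0.0]] , "grip": [-1, -1, -1] }
{"translation": [[0.345, 0.031, -0.036], [0.689, 0.062, -0.071], [1.034, 0.093, -0.107]] , "rotation": [[0.0, 0.065, 0.0], [0.0, 0.131, 0.0], [0.0, 0.196, 0.0]] , "grip": [-1, -1, -1] }
{"translation": [[0.345, 0.031, 0.035], [0.689, 0.062, 0.071], [1.034, 0.093, 0.106]] , "rotation": [[0.0, 0.065, 0.0], [0.0, 0.131, 0.0], [0.0, 0.196, 0.0]] , "grip": [-1, -1, -1] }
{"translation": [[0.33, 0.031, 0.105], [0.66, 0.062, 0.21], [0.99, 0.093, 0.315]] , "rotation": [[0.0, 0.065, 0.0], [0.0, 0.131, 0.0], [0.0, 0.196, 0.0]] , "grip": [-1, -1, -1] }
{"translation": [[0.302, 0.031, 0.17], [0.603, 0.062, 0.341], [0.905, 0.093, 0.511]] , "rotation": [[0.0, 0.065, 0.0], [0.0, 0.131, 0.0], [0.0, 0.196, 0.0]] , "grip": [-1, -1, -1] }
{"translation": [[0.261, 0.031, 0.228], [0.521, 0.062, 0.457], [0.782, 0.093, 0.685]] , "rotation": [[0.0, 0.065, 0.0], [0.0, 0.131, 0.0], [0.0, 0.196, 0.0]] , "grip": [-1, -1, -1] }
-- [0.6 0.3 0.2]
{"translation": [[0.253, 0.292, 0.183], [0.506, 0.583, 0.366], [0.76, 0.875, 0.549]] , "rotation": [[0.0, 0.0, 0.0], [0.0, 0.0, 0.0], [0.0, 0.0, 0.0]] , "grip": [-1, -1, -1] }
-- [0.645 0.24  0.13 ]
{"translation": [[0.0, 0.238, 0.0], [0.0, 0.475, 0.0], [0.0, 0.713, 0.0]] , "rotation": [[0.0, 0.0, 0.0], [0.0, 0.0, 0.0], [0.0, 0.0, 0.0]] , "grip": [-1, -1, -1] }
-- [0.645 0.24  0.073]
```

arm_command(translation=[[0.5,0.05,-0.16],[0.99,0.09,-0.31],[0.99,0.09,-0.31]], rotation=[[0,0.1,0],[0,0.196,0],[0,0.196,0]], grip=[-1,-1,-1])

```text
time_s: 1.7
position: [0.2674, 0.5424, 0.2369]
tcp_rot: [[0.862, 0.001, 0.506], [-0.506, -0.002, 0.862], [0.002, -1.0, -0.001]]
force: [0.0, -0.1, 0.2]
opening: 0.997
```

arm_command(translation=[[0.5,0.05,-0.05],[1.0,0.09,-0.11],[1.0,0.09,-0.11]], rotation=[[0,0.1,0],[0,0.196,0],[0,0.196,0]], grip=[-1,-1,-1])

```text
time_s: 2.0
position: [0.332, 0.4951, 0.2299]
tcp_rot: [[0.742, 0.001, 0.671], [-0.671, -0.001, 0.742], [0.002, -1.0, 0.0]]
force: [-1.0, 0.0, 0.2]
opening: 0.997
```

arm_command(translation=[[0.5,0.05,0.05],[1.0,0.09,0.11],[1.0,0.09,0.11]], rotation=[[0,0.1,0],[0,0.196,0],[0,0.196,0]], grip=[-1,-1,-1])

```text
time_s: 2.3
position: [0.3973, 0.4489, 0.2228]
tcp_rot: [[0.59, 0.002, 0.807], [-0.807, -0.0, 0.59], [0.001, -1.0, 0.001]]
force: [0.7, -0.2, 0.7]
opening: 1.001
```

arm_command(translation=[[0.5,0.05,0.16],[0.99,0.09,0.32],[0.99,0.09,0.32]], rotation=[[0,0.1,0],[0,0.196,0],[0,0.196,0]], grip=[-1,-1,-1])

```text
time_s: 2.6
position: [0.465, 0.4005, 0.2156]
tcp_rot: [[0.414, 0.002, 0.91], [-0.91, 0.0, 0.414], [0.001, -1.0, 0.002]]
force: [-0.1, 0.6, -0.0]
opening: 1.002
```

arm_command(translation=[[0.45,0.05,0.25],[0.9,0.09,0.51],[0.9,0.09,0.51]], rotation=[[0,0.1,0],[0,0.196,0],[0,0.196,0]], grip=[-1,-1,-1])

```text
time_s: 2.9
position: [0.5321, 0.3522, 0.2084]
tcp_rot: [[0.22, 0.003, 0.975], [-0.975, 0.0, 0.22], [0.0, -1.0, 0.003]]
force: [-0.7, 0.5, -0.2]
opening: 0.999
```

arm_command(translation=[[0.4,0.05,0.34],[0.78,0.09,0.69],[0.78,0.09,0.69]], rotation=[[0,0.1,0],[0,0.196,0],[0,0.196,0]], grip=[-1,-1,-1])

```text
time_s: 3.2
position: [0.5997, 0.3036, 0.2012]
tcp_rot: [[0.017, 0.003, 1.0], [-1.0, 0.0, 0.017], [-0.0, -1.0, 0.003]]
force: [-0.5, -1.6, -0.1]
opening: 1.0
```

arm_command(translation=[[0.25,0.3,0.2],[0.5,0.6,0.39],[0.78,0.89,0.58],[0.78,0.89,0.58]], rotation=[[0,0,0],[0,0,0],[0,0,0],[0,0,0]], grip=[-1,-1,-1,-1])

```text
time_s: 3.6
position: [0.6423, 0.2422, 0.1265]
tcp_rot: [[0.02, -0.007, 1.0], [-1.0, -0.001, 0.02], [0.001, -1.0, -0.007]]
force: [0.4, 0.3, -0.6]
opening: 1.001
```

Run:
```python
from plan import *
p,R=st()
cs=cap('scene'); ct=cap('top')
im=cs[0]['image'].copy()
# predicted: fingertip midpoint & board model
g=np.array([.645,.24,.064]); 
for n,c in(('s',cs),('t',ct)):
    im=c[0]['image']; ctr=proj(c,g); x0,y0=(ctr-[55,50]).astype(int); k=6 if n=='s' else 6
    cr=cv2.resize(im[y0:y0+85,x0:x0+110],None,fx=k*.6,fy=k*.6,interpolation=3)
    for q in [(0,-.03,.02),(0,.03,.02),(.005,-.03,.02),(.005,.03,.02),(-.145,-.048,-.044),(-.145,.048,-.044),(.005,.048,-.044),(.005,-.048,-.044)]:
        u=(proj(c,g+rot(1)[:,2]*q[0]-rot(1)[:,0]*q[1]+[0,0,q[2]])-[x0,y0])*3.6; cv2.circle(cr,tuple(u.astype(int)),2,(0,255,0),-1)
    globals()[n]=cr
cv2.imwrite('pics/c1.png',np.hstack([s,t]))
```

```text
t 3.6 p [0.6423 0.2422 0.1265] F [ 0.44  0.28 -0.55] open 1.001
```

View pics/c1.png

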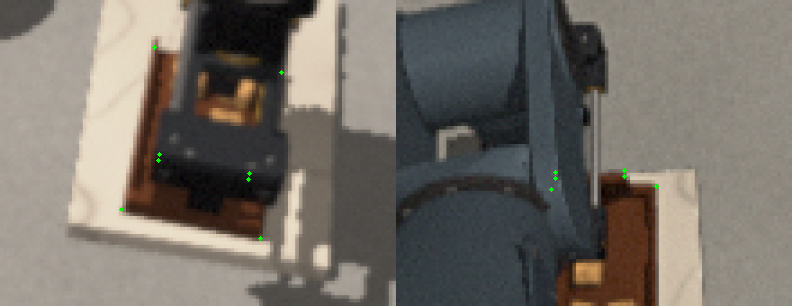

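arm_command(translation=[[0.01,0.25,0.02],[0.02,0.5,0.03],[0.02,0.69,0.03],[0.02,0.69,0.03]], rotation=[[0,0,0],[0,0,0],[0,0,0],[0,0,0]], grip=[-1,-1,-1,-1])

```text
time_s: 4.1
position: [0.6442, 0.2432, 0.0735]
tcp_rot: [[0.022, -0.004, 1.0], [-1.0, -0.0, 0.022], [0.0, -1.0, -0.004]]
force: [-0.9, -0.6, -0.1]
opening: 0.999
```

arm_command(translation=[[0,0,0],[0,0,0],[0,0,0],[0,0,0],[0,0,0]], rotation=[[0,0,0],[0,0,0],[0,0,0],[0,0,0],[0,0,0]], grip=[0,0.3,0.6,1,1])

```text
time_s: 4.6
position: [0.6468, 0.2418, 0.0755]
tcp_rot: [[0.019, 0.001, 1.0], [-1.0, 0.0, 0.019], [-0.0, -1.0, 0.001]]
force: [-0.6, 0.6, -0.8]
opening: 0.63
```

arm_command(translation=[[0,0,0],[0,0,0],[0,0,0],[0,0,0]], rotation=[[0,0,0],[0,0,0],[0,0,0],[0,0,0]], grip=[1,1,1,1])

```text
time_s: 5.0
position: [0.6466, 0.2417, 0.0749]
tcp_rot: [[0.019, -0.0, 1.0], [-1.0, -0.0, 0.019], [0.0, -1.0, -0.0]]
force: [0.0, -0.1, 0.2]
opening: 0.266
```

arm_command(translation=[[0,0.07,0],[0,0.07,0],[0,0.07,0],[0,0.07,0],[0,0.07,0]], rotation=[[0,0,0],[0,0,0],[0,0,0],[0,0,0],[0,0,0]], grip=[1,1,1,1,1])

```text
time_s: 5.5
position: [0.6465, 0.2417, 0.069]
tcp_rot: [[0.02, -0.0, 1.0], [-1.0, -0.0, 0.02], [0.0, -1.0, -0.0]]
force: [0.5, -0.4, -2.6]
opening: 0.11
```

arm_command(translation=[[0,0,0],[0,0,0],[0,0,0]], rotation=[[0,0,0],[0,0,0],[0,0,0]], grip=[1,1,1])

```text
time_s: 5.8
position: [0.6466, 0.2418, 0.0694]
tcp_rot: [[0.02, 0.0, 1.0], [-1.0, 0.0, 0.02], [-0.0, -1.0, 0.0]]
force: [-0.2, -0.2, -2.4]
opening: 0.109
```

arm_command(translation=[[0,-0.04,0],[0,-0.12,0],[0,-0.25,0],[0,-0.4,0],[0,-0.5,0]], rotation=[[0,0,0],[0,0,0],[0,0,0],[0,0,0],[0,0,0]], grip=[1,1,1,1,1])

```text
time_s: 6.3
position: [0.6474, 0.242, 0.1115]
tcp_rot: [[0.02, 0.003, 1.0], [-1.0, 0.001, 0.02], [-0.0, -1.0, 0.003]]
force: [-0.4, 0.8, -3.0]
opening: 0.112
```

Run:
```python
from plan import *
p,R=st()
cs=cap('scene'); im=cs[0]['image'][150:290,300:460]; cv2.imwrite('pics/c2.png',cv2.resize(im,None,fx=4,fy=4,interpolation=3))
print(R.round(3).tolist(), bot.read_state()['moment'])
```

```text
t 6.3 p [0.6474 0.242  0.1115] F [-0.43  0.76 -3.04] open 0.112
[[0.02, 0.003, 1.0], [-1.0, 0.001, 0.02], [-0.0, -1.0, 0.003]] [-0.06707513 -0.08141668  0.02653882]
```

View pics/c2.png

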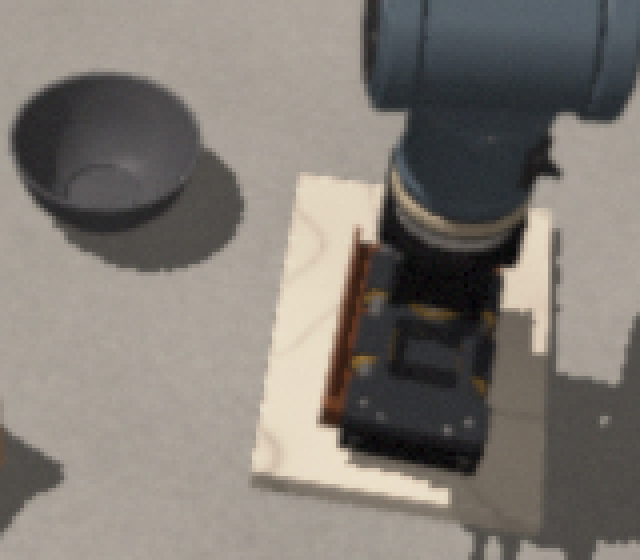

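Run:
```python
from plan import *
p,R=st()
class C: pass
cs=cap('scene')
t=lambda x,y,z:proj(cs,p+R@np.array([-(y),.0494-z,x])).round(1)
print('lip left top',t(-.145,-.048,.018),'vs (390,207); back left bottom',t(.005,-.048,0),'vs (381,256)')
off=np.array([0,.0494,-.145])
def tc(lip,th): Q=rot(1,th); return (np.array(lip)-Q@off,Q)
w=[((.645,.16,.165),rot(1),1),((.64,.085,.19),rot(1),1),((.632,.008,.19),rot(1),1)]
p,R=plan(p,R,w,1,2)
for th,lip,n in[(12,(.488,.007,.11),1),(18,(.485,.007,.09),1),(24,(.485,.007,.085),1),(30,(.485,.007,.085),1),(36,(.485,.007,.085),1),(42,(.485,.007,.085),1)]:
    a,Q=tc(lip,th); p,R=plan(p,R,[(a,Q,n)],1,1)
```

```text
t 6.35 p [0.6481 0.2422 0.1127] F [ 0.15 -0.01 -2.17] open 0.112
lip left top [390.  205.7] vs (390,207); back left bottom [380.3 255.5] vs (381,256)
{"translation": [[0.513, -0.327, -0.028], [1.026, -0.655, -0.056]] , "rotation": [[-0.002, 0.001, -0.0], [-0.004, 0.002, -0.001]] , "grip": [1, 1] }
-- [0.645 0.16  0.165]
{"translation": [[0.468, -0.156, -0.039], [0.936, -0.312, -0.079]] , "rotation": [[0.0, -0.0, 0.0], [0.0, -0.0, 0.0]] , "grip": [1, 1] }
-- [0.64  0.085 0.19 ]
{"translation": [[0.48, 0.0, -0.058], [0.961, 0.0, -0.117]] , "rotation": [[-0.0, -0.0, 0.0], [-0.0, -0.0, 0.0]] , "grip": [1, 1] }
-- [0.632 0.008 0.19 ]
{"translation": [[-0.019, 0.019, -0.155]] , "rotation": [[0.2, 0.0, -0.0]] , "grip": [1] }
-- [0.62  0.009 0.188]
{"translation": [[-0.001, 0.051, -0.163]] , "rotation": [[0.1, 0.0, -0.0]] , "grip": [1] }
-- [0.608 0.009 0.182]
{"translation": [[-0.0, -0.127, -0.094]] , "rotation": [[0.1, 0.0, -0.0]] , "grip": [1] }
-- [0.597 0.009 0.189]
{"translation": [[-0.0, -0.186, -0.074]] , "rotation": [[0.1, 0.0, -0.0]] , "grip": [1] }
-- [0.586 0.009 0.2  ]
{"translation": [[-0.0, -0.186, -0.074]] , "rotation": [[0.1, -0.0, -0.0]] , "grip": [1] }
-- [0.573 0.009 0.21 ]
{"translation": [[0.0, -0.186, -0.074]] , "rotation": [[0.1, -0.0, -0.0]] , "grip": [1] }
-- [0.56  0.008 0.219]
```

arm_command(translation=[[0.1,-0.12,-0.01],[0.3,-0.25,-0.02],[0.55,-0.4,-0.03],[0.8,-0.55,-0.05],[1.0,-0.65,-0.06]], rotation=[[0,0,0],[0,0,0],[0,0,0],[0,0,0],[0,0,0]], grip=[1,1,1,1,1])

```text
time_s: 6.9
position: [0.6438, 0.1588, 0.1631]
tcp_rot: [[0.018, 0.002, 1.0], [-1.0, -0.0, 0.018], [0.0, -1.0, 0.002]]
force: [0.3, -0.1, -2.2]
opening: 0.114
```

arm_command(translation=[[0.2,-0.07,-0.02],[0.4,-0.13,-0.03],[0.6,-0.2,-0.05],[0.8,-0.26,-0.06],[0.96,-0.31,-0.08]], rotation=[[0,0,0],[0,0,0],[0,0,0],[0,0,0],[0,0,0]], grip=[1,1,1,1,1])

```text
time_s: 7.4
position: [0.6385, 0.0833, 0.1864]
tcp_rot: [[0.019, 0.0, 1.0], [-1.0, -0.0, 0.019], [0.0, -1.0, 0.0]]
force: [0.4, 0.0, -1.4]
opening: 0.117
```

arm_command(translation=[[0.25,0,-0.03],[0.48,0,-0.06],[0.7,0,-0.09],[0.86,0,-0.11],[0.96,0,-0.12]], rotation=[[0,0,0],[0,0,0],[0,0,0],[0,0,0],[0,0,0]], grip=[1,1,1,1,1])

```text
time_s: 7.9
position: [0.6301, 0.0064, 0.186]
tcp_rot: [[0.018, -0.0, 1.0], [-1.0, 0.0, 0.018], [-0.0, -1.0, -0.0]]
force: [-0.4, 1.1, -2.1]
opening: 0.113
```

Run:
```python
from plan import *
p,R=st()
cs=cap('top'); im=cs[0]['image'][100:260,240:440]; a=cv2.resize(im,None,fx=2,fy=2,interpolation=3)
cs=cap('scene'); im=cs[0]['image'][130:290,240:440]; b=cv2.resize(im,None,fx=2,fy=2,interpolation=3)
cv2.imwrite('pics/c3.png',np.hstack([a,b]))
off=np.array([0,.0494,-.145]); print('lip',(p+R@off).round(4),R.round(3).tolist())
print([ (a,b.round(1)) for a,b in pts('scene','bite0_mid')],pts('top','bowl'),pts('scene','bowl'))
```

```text
t 7.9 p [0.6301 0.0064 0.186 ] F [-0.45  1.08 -2.11] open 0.113
lip [0.4851 0.0037 0.1367] [[0.018, -0.0, 1.0], [-1.0, 0.0, 0.018], [-0.0, -1.0, -0.0]]
[(0.51, array([327.6, 179.6]))] [(0.8, array([322.496, 216.6  ])), (0.6, array([322.88, 174.68]))] [(0.56, array([327.168, 198.6  ]))]
```

View pics/c3.png

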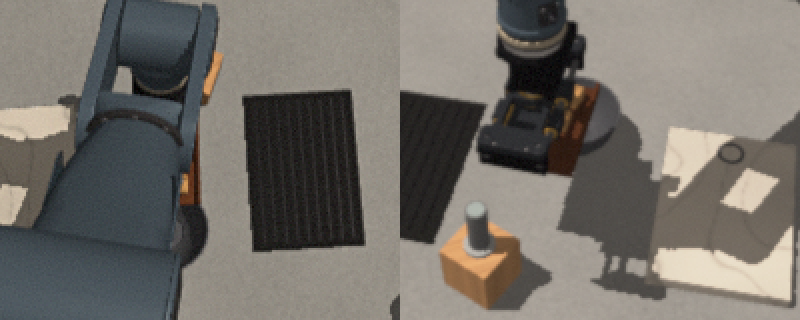

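arm_command(translation=[[-0.01,0,-0.03],[-0.02,-0.01,-0.06],[-0.03,-0.02,-0.09],[-0.03,-0.03,-0.12],[-0.03,-0.03,-0.155]], rotation=[[0.03,0,0],[0.07,0,0],[0.12,0,0],[0.16,0,0],[0.2,0,0]], grip=[1,1,1,1,1])

```text
time_s: 8.65
position: [0.6177, 0.0111, 0.1888]
tcp_rot: [[0.021, 0.209, 0.978], [-1.0, 0.005, 0.02], [-0.0, -0.978, 0.21]]
force: [-0.4, 0.7, -3.0]
opening: 0.113
```

arm_command(translation=[[0,0.01,-0.03],[0,0.02,-0.06],[0,0.03,-0.1],[0,0.04,-0.13],[0,0.05,-0.163]], rotation=[[0.02,0,0],[0.04,0,0],[0.06,0,0],[0.08,0,0],[0.1,0,0]], grip=[1,1,1,1,1])

```text
time_s: 9.15
position: [0.6057, 0.0108, 0.1819]
tcp_rot: [[0.021, 0.309, 0.951], [-1.0, 0.007, 0.02], [-0.0, -0.951, 0.309]]
force: [-0.3, 0.8, -2.7]
opening: 0.115
```

Run:
```python
from plan import *
p,R=st()
off=np.array([0,.0494,-.145]); print('lip',(p+R@off).round(4),R.round(3).tolist())
```

```text
t 9.15 p [0.6057 0.0108 0.1819] F [-0.27  0.83 -2.74] open 0.115
lip [0.4831 0.0083 0.0901] [[0.021, 0.309, 0.951], [-1.0, 0.007, 0.02], [-0.0, -0.951, 0.309]]
```

Lip at (0.483, 0.008, 0.090), tilt 18°. Tilting on.

arm_command(translation=[[0,-0.03,-0.02],[0,-0.05,-0.04],[0,-0.08,-0.06],[0,-0.1,-0.08],[0,-0.13,-0.094]], rotation=[[0.02,0,0],[0.04,0,0],[0.06,0,0],[0.08,0,0],[0.1,0,0]], grip=[1,1,1,1,1])

```text
time_s: 9.65
position: [0.5952, 0.0107, 0.1895]
tcp_rot: [[0.021, 0.407, 0.913], [-1.0, 0.009, 0.019], [-0.0, -0.914, 0.407]]
force: [-0.9, 0.4, -2.0]
opening: 0.113
```

arm_command(translation=[[0,-0.04,-0.02],[0,-0.07,-0.03],[0,-0.11,-0.05],[0,-0.15,-0.06],[0,-0.186,-0.074]], rotation=[[0.02,0,0],[0.04,0,0],[0.06,0,0],[0.08,0,0],[0.1,0,0]], grip=[1,1,1,1,1])

```text
time_s: 10.15
position: [0.5841, 0.0104, 0.201]
tcp_rot: [[0.021, 0.5, 0.865], [-1.0, 0.011, 0.018], [-0.001, -0.866, 0.501]]
force: [0.1, 0.1, -2.8]
opening: 0.114
```

arm_command(translation=[[0,-0.04,-0.02],[0,-0.07,-0.03],[0,-0.11,-0.05],[0,-0.15,-0.06],[0,-0.186,-0.074]], rotation=[[0.02,0,0],[0.04,0,0],[0.06,0,0],[0.08,0,0],[0.1,0,0]], grip=[1,1,1,1,1])

```text
time_s: 10.65
position: [0.5717, 0.0101, 0.2111]
tcp_rot: [[0.021, 0.589, 0.808], [-1.0, 0.013, 0.017], [-0.0, -0.808, 0.589]]
force: [0.6, 0.9, -1.4]
opening: 0.111
```

arm_command(translation=[[0,-0.04,-0.02],[0,-0.07,-0.03],[0,-0.11,-0.05],[0,-0.15,-0.06],[0,-0.186,-0.074]], rotation=[[0.02,0,0],[0.04,0,0],[0.06,0,0],[0.08,0,0],[0.1,0,0]], grip=[1,1,1,1,1])

```text
time_s: 11.15
position: [0.5582, 0.0095, 0.2197]
tcp_rot: [[0.021, 0.67, 0.742], [-1.0, 0.013, 0.016], [0.001, -0.742, 0.67]]
force: [-0.7, 0.0, -1.7]
opening: 0.113
```

arm_command(translation=[[0,0,0],[0,0,0],[0,0,0],[0,0,0],[0,0,0]], rotation=[[0,0,0],[0,0,0],[0,0,0],[0,0,0],[0,0,0]], grip=[1,1,1,1,1])

```text
time_s: 11.65
position: [0.5583, 0.0088, 0.2193]
tcp_rot: [[0.02, 0.669, 0.743], [-1.0, 0.013, 0.015], [0.0, -0.743, 0.669]]
force: [-0.0, -0.2, -2.0]
opening: 0.113
```

Run:
```python
from plan import *
p,R=st()
off=np.array([0,.0494,-.145]); print('lip',(p+R@off).round(4),R.round(3).tolist())
b=cap('scene')[0]['image'][150:230,290:390]; cv2.imwrite('pics/c4.png',cv2.resize(b,None,fx=6,fy=6,interpolation=3))
```

```text
t 11.65 p [0.5583 0.0088 0.2193] F [-0.03 -0.24 -1.97] open 0.113
lip [0.4837 0.0073 0.0855] [[0.02, 0.669, 0.743], [-1.0, 0.013, 0.015], [0.0, -0.743, 0.669]]
```

View pics/c4.png

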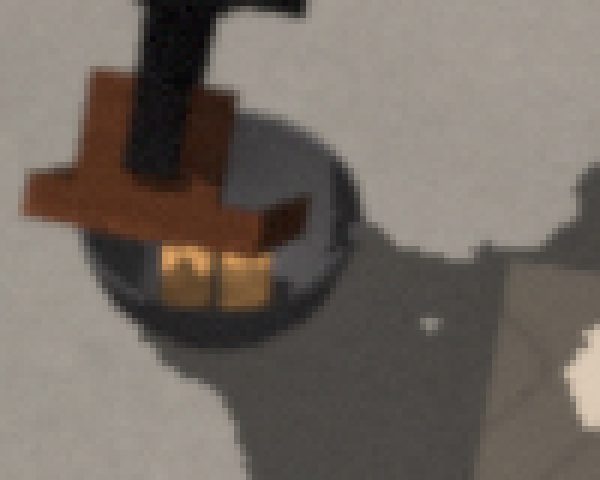

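arm_command(translation=[[0,-0.1,0.09],[0,-0.3,0.27],[0,-0.5,0.45],[0,-0.75,0.67],[0,-0.93,0.84]], rotation=[[0,0,0],[0,0,0],[0,0,0],[0,0,0],[0,0,0]], grip=[1,1,1,1,1])

```text
time_s: 12.2
position: [0.5605, 0.0145, 0.2933]
tcp_rot: [[0.035, 0.674, 0.738], [-0.999, 0.034, 0.016], [-0.015, -0.738, 0.674]]
force: [-0.1, 1.0, -2.3]
opening: 0.111
```

Run:
```python
from plan import *
p,R=st()
b=cap('scene')[0]['image'][120:220,280:400]; cv2.imwrite('pics/c5.png',cv2.resize(b,None,fx=5,fy=5,interpolation=3))
w=[((.60,-.06,.30),rot(2,15),2),((.628,-.14,.26),rot(2.5),1),((.628,-.218,.20),rot(3),1),((.628,-.218,.13),rot(3),1),((.628,-.218,.06),rot(3),1)]
plan(p,R,w,1,1)
```

```text
t 12.2 p [0.5605 0.0145 0.2933] F [-0.11  1.03 -2.34] open 0.111
{"translation": [[0.473, 0.12, 0.203]] , "rotation": [[-0.228, -0.003, -0.006]] , "grip": [1] }
{"translation": [[0.473, 0.071, 0.224]] , "rotation": [[-0.228, -0.003, -0.006]] , "grip": [1] }
-- [ 0.6  -0.06  0.3 ]
{"translation": [[1.012, 0.564, 0.175]] , "rotation": [[-0.25, -0.008, 0.001]] , "grip": [1] }
-- [ 0.628 -0.14   0.26 ]
{"translation": [[0.974, 0.75, -0.043]] , "rotation": [[-0.0, -0.008, 0.0]] , "grip": [1] }
-- [ 0.628 -0.218  0.2  ]
{"translation": [[-0.0, 0.875, -0.0]] , "rotation": [[0.0, 0.0, 0.0]] , "grip": [1] }
-- [ 0.628 -0.218  0.13 ]
{"translation": [[-0.0, 0.875, -0.0]] , "rotation": [[0.0, 0.0, 0.0]] , "grip": [1] }
-- [ 0.628 -0.218  0.06 ]
```

View pics/c5.png

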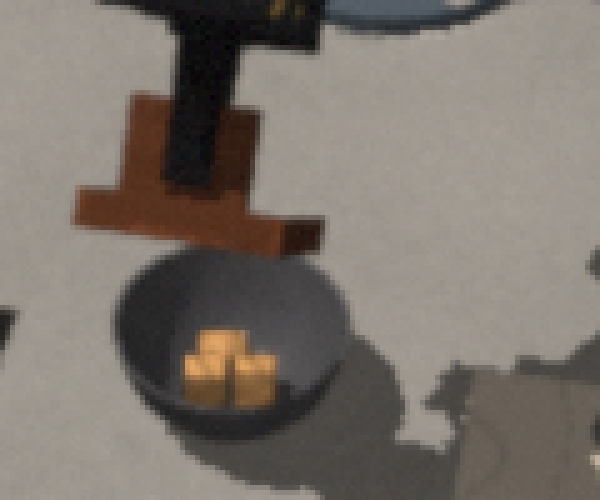

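arm_command(translation=[[0.1,0.03,0.05],[0.2,0.06,0.1],[0.3,0.09,0.15],[0.47,0.12,0.2]], rotation=[[-0.06,0,0],[-0.12,0,0],[-0.18,0,0],[-0.23,0,0]], grip=[1,1,1,1])

```text
time_s: 12.65
position: [0.5811, -0.0228, 0.2969]
tcp_rot: [[0.036, 0.478, 0.877], [-0.999, 0.029, 0.025], [-0.013, -0.878, 0.479]]
force: [1.2, -0.0, -2.0]
opening: 0.112
```

arm_command(translation=[[0.13,0.02,0.05],[0.25,0.04,0.1],[0.37,0.06,0.15],[0.47,0.07,0.22]], rotation=[[-0.06,0,0],[-0.12,0,0],[-0.18,0,0],[-0.23,0,0]], grip=[1,1,1,1])

```text
time_s: 13.05
position: [0.6, -0.0595, 0.2989]
tcp_rot: [[0.036, 0.254, 0.967], [-0.999, 0.025, 0.031], [-0.016, -0.967, 0.255]]
force: [-0.3, -0.0, -1.9]
opening: 0.111
```

arm_command(translation=[[0.2,0.1,0.04],[0.4,0.22,0.08],[0.6,0.34,0.12],[0.8,0.46,0.15],[1.0,0.56,0.17]], rotation=[[-0.05,0,0],[-0.1,0,0],[-0.15,0,0],[-0.2,0,0],[-0.25,-0.01,0]], grip=[1,1,1,1,1])

```text
time_s: 13.55
position: [0.6277, -0.138, 0.2574]
tcp_rot: [[0.047, -0.004, 0.999], [-0.999, 0.016, 0.047], [-0.017, -1.0, -0.003]]
force: [-0.0, -0.1, -2.2]
opening: 0.112
```

arm_command(translation=[[0.2,0.15,0],[0.4,0.3,0],[0.6,0.45,0],[0.8,0.6,0],[0.8,0.6,0]], rotation=[[0,0,0],[0,0,0],[0,0,0],[0,0,0],[0,0,0]], grip=[1,1,1,1,1])

```text
time_s: 14.05
position: [0.6288, -0.204, 0.2077]
tcp_rot: [[0.042, -0.004, 0.999], [-0.999, 0.013, 0.042], [-0.013, -1.0, -0.004]]
force: [0.0, 0.4, -1.7]
opening: 0.115
```

Run:
```python
from plan import *
p,R=st(); print(R.round(3).tolist())
c=cap('scene')
# tray model overlay (level check) and mat
b=c[0]['image'].copy()
off=np.array([0,.0494,0])
t=lambda x,y,z:proj(c,p+R@np.array([-(y),.0494-z,x]))
x0,y0=180,130; cr=cv2.resize(b[y0:y0+150,x0:x0+150],None,fx=4,fy=4,interpolation=3)
for q in [(-.145,-.048,0),(-.145,.048,0),(.005,.048,0),(.005,-.048,0),(.005,-.03,.064),(.005,.03,.064)]:
    cv2.circle(cr,tuple(((t(*q)-[x0,y0]+.5)*4).astype(int)),2,(0,255,0),-1)
cv2.imwrite('pics/c6.png',cr)
plan(p,R,[((.628,-.218,.13),rot(3),1),((.628,-.218,.056),rot(3),1)],1,1)
```

```text
t 14.05 p [ 0.6288 -0.204   0.2077] F [ 0.01  0.38 -1.72] open 0.115
[[0.042, -0.004, 0.999], [-0.999, 0.013, 0.042], [-0.013, -1.0, -0.004]]
{"translation": [[0.188, 0.969, -0.014]] , "rotation": [[0.004, -0.01, -0.013]] , "grip": [1] }
-- [ 0.628 -0.218  0.13 ]
{"translation": [[0.0, 0.925, -0.0]] , "rotation": [[0.0, 0.0, -0.0]] , "grip": [1] }
-- [ 0.628 -0.218  0.056]
```

View pics/c6.png

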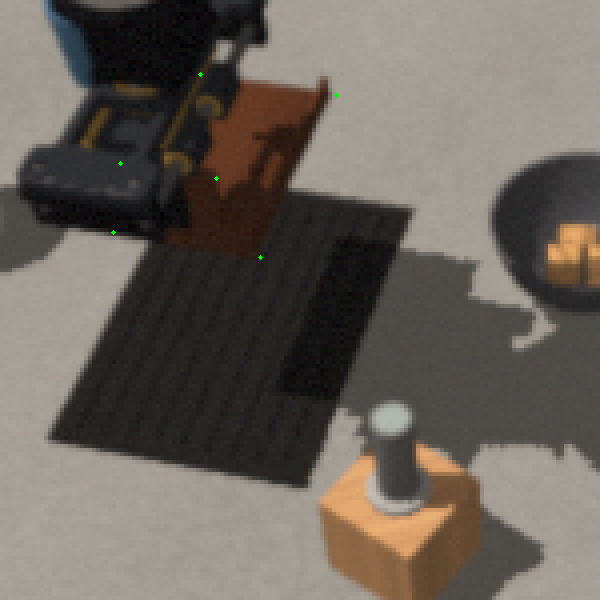

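arm_command(translation=[[0.05,0.2,0],[0.1,0.4,0],[0.15,0.6,-0.01],[0.19,0.8,-0.01],[0.19,0.97,-0.01]], rotation=[[0,0,0],[0,0,0],[0,0,-0.01],[0,-0.01,-0.01],[0,-0.01,-0.013]], grip=[1,1,1,1,1])

```text
time_s: 14.6
position: [0.6297, -0.216, 0.1305]
tcp_rot: [[0.056, -0.002, 0.998], [-0.998, -0.001, 0.056], [0.001, -1.0, -0.002]]
force: [0.5, -1.2, -1.4]
opening: 0.115
```

arm_command(translation=[[0,0.2,0],[0,0.4,0],[0,0.6,0],[0,0.75,0],[0,0.8,0]], rotation=[[0,0,0],[0,0,0],[0,0,0],[0,0,0],[0,0,0]], grip=[1,1,1,1,1])

```text
time_s: 15.1
position: [0.6291, -0.2157, 0.0663]
tcp_rot: [[0.055, -0.003, 0.998], [-0.998, -0.0, 0.055], [-0.0, -1.0, -0.003]]
force: [-1.1, 1.0, -1.2]
opening: 0.114
```

arm_command(translation=[[0,0.03,0],[0,0.06,0],[0,0.08,0],[0,0.08,0]], rotation=[[0,0,0],[0,0,0],[0,0,0],[0,0,0]], grip=[1,1,1,1])

```text
time_s: 15.5
position: [0.6302, -0.2163, 0.0624]
tcp_rot: [[0.055, 0.0, 0.998], [-0.998, -0.002, 0.055], [0.002, -1.0, -0.0]]
force: [0.2, 0.0, -1.2]
opening: 0.11
```

Run:
```python
from plan import *
p,R=st(); print(R.round(3).tolist(),bot.read_state()['moment'])
```

```text
t 15.5 p [ 0.6302 -0.2163  0.0624] F [ 0.18  0.   -1.19] open 0.11
[[0.055, 0.0, 0.998], [-0.998, -0.002, 0.055], [0.002, -1.0, -0.0]] [-0.04789606 -0.0033002  -0.03571451]
```

arm_command(translation=[[0,0.02,0],[0,0.04,0],[0,0.04,0],[0,0.04,0]], rotation=[[0,0,0],[0,0,0],[0,0,0],[0,0,0]], grip=[1,1,1,1])

```text
time_s: 15.9
position: [0.63, -0.2162, 0.0588]
tcp_rot: [[0.055, -0.001, 0.998], [-0.998, -0.002, 0.055], [0.002, -1.0, -0.001]]
force: [-0.1, -0.8, -1.5]
opening: 0.113
```

arm_command(translation=[[0,0.02,0],[0,0.04,0],[0,0.04,0],[0,0.04,0]], rotation=[[0,0,0],[0,0,0],[0,0,0],[0,0,0]], grip=[1,1,1,1])

```text
time_s: 16.3
position: [0.63, -0.2162, 0.0555]
tcp_rot: [[0.055, -0.001, 0.998], [-0.998, -0.002, 0.055], [0.001, -1.0, -0.001]]
force: [-0.1, -0.4, -2.0]
opening: 0.113
```

arm_command(translation=[[0,0.01,0],[0,0.02,0],[0,0.02,0]], rotation=[[0,0,0],[0,0,0],[0,0,0]], grip=[1,1,1])

```text
time_s: 16.6
position: [0.6299, -0.2162, 0.0539]
tcp_rot: [[0.055, -0.001, 0.998], [-0.998, -0.002, 0.055], [0.001, -1.0, -0.001]]
force: [-0.8, -0.1, -1.6]
opening: 0.109
```

arm_command(translation=[[0,0.02,0],[0,0.03,0],[0,0.03,0]], rotation=[[0,0,0],[0,0,0],[0,0,0]], grip=[1,1,1])

```text
time_s: 16.9
position: [0.6302, -0.2164, 0.0523]
tcp_rot: [[0.055, -0.0, 0.998], [-0.998, -0.002, 0.055], [0.002, -1.0, -0.0]]
force: [-1.0, 0.5, 3.5]
opening: 0.113
```

arm_command(translation=[[0,0.01,0],[0,0.02,0],[0,0.02,0]], rotation=[[0,0,0],[0,0,0],[0,0,0]], grip=[1,1,1])

```text
time_s: 17.2
position: [0.6302, -0.2164, 0.0523]
tcp_rot: [[0.055, -0.0, 0.998], [-0.998, -0.002, 0.055], [0.002, -1.0, -0.0]]
force: [-2.8, 1.4, 10.9]
opening: 0.115
```

arm_command(translation=[[0,-0.02,0],[0,-0.02,0],[0,-0.02,0],[0,-0.02,0],[0,-0.02,0]], rotation=[[0,0,0],[0,0,0],[0,0,0],[0,0,0],[0,0,0]], grip=[1,0.6,0.4,0.2,0])

```text
time_s: 17.7
position: [0.6299, -0.2162, 0.0512]
tcp_rot: [[0.055, -0.001, 0.998], [-0.998, -0.001, 0.055], [0.001, -1.0, -0.001]]
force: [-0.9, -0.0, -0.6]
opening: 0.385
```

arm_command(translation=[[0,0,0],[0,0,0],[0,0,0],[0,0,0],[0,0,0]], rotation=[[0,0,0],[0,0,0],[0,0,0],[0,0,0],[0,0,0]], grip=[0,0,0,0,0])

```text
time_s: 18.2
position: [0.63, -0.2163, 0.0516]
tcp_rot: [[0.055, -0.001, 0.998], [-0.998, -0.002, 0.055], [0.002, -1.0, -0.001]]
force: [0.0, 0.1, -0.0]
opening: 0.499
```

arm_command(translation=[[0,-0.15,0],[0,-0.35,0],[0,-0.6,0],[0,-0.85,0],[0,-1,0]], rotation=[[0,0,0],[0,0,0],[0,0,0],[0,0,0],[0,0,0]], grip=[0,0,0,0,0])

```text
time_s: 18.7
position: [0.6313, -0.2167, 0.1351]
tcp_rot: [[0.055, 0.003, 0.998], [-0.998, -0.004, 0.055], [0.004, -1.0, 0.003]]
force: [0.5, -0.7, -0.5]
opening: 0.507
```

arm_command(translation=[[0,-0.2,0],[0,-0.4,0],[0,-0.6,0],[0,-0.85,0],[0,-1,0]], rotation=[[0,0,0],[0,0,0],[0,0,0],[0,0,0],[0,0,0]], grip=[0,0,0,0,0])

```text
time_s: 19.2
position: [0.6307, -0.2163, 0.2142]
tcp_rot: [[0.055, 0.002, 0.998], [-0.998, -0.003, 0.055], [0.003, -1.0, 0.002]]
force: [0.2, 0.4, 0.3]
opening: 0.503
```

Run:
```python
from plan import *
p,R=st(); print(R.round(3).tolist())
cs,ct=cap('scene'),cap('top')
x0,y0=190,130; a=cv2.resize(cs[0]['image'][y0:y0+130,x0:x0+130],None,fx=3,fy=3,interpolation=3)
x0,y0=330,110; b=cv2.resize(ct[0]['image'][y0:y0+130,x0:x0+130],None,fx=3,fy=3,interpolation=3)
cv2.imwrite('pics/c7.png',np.hstack([a,b]))
for z in(.142,): print('probe top',atz(ct,pts('top','probe_grip')[0][1],.108),pts('scene','probe_grip')[0])
# yaw options
plan(p,R,[((.7135,-.042,.21),rot(3),3)],-1,1)
```

```text
t 19.2 p [ 0.6307 -0.2163  0.2142] F [0.24 0.36 0.29] open 0.503
[[0.055, 0.002, 0.998], [-0.998, -0.003, 0.055], [0.003, -1.0, 0.002]]
probe top [ 0.7157094  -0.03951488  0.108     ] (0.6, array([278.72, 243.8 ]))
{"translation": [[-0.706, 0.016, 0.384]] , "rotation": [[-0.001, 0.001, 0.001]] , "grip": [-1] }
{"translation": [[-0.707, 0.016, 0.384]] , "rotation": [[-0.001, 0.001, 0.001]] , "grip": [-1] }
{"translation": [[-0.707, 0.017, 0.383]] , "rotation": [[-0.001, 0.001, 0.001]] , "grip": [-1] }
-- [ 0.714 -0.042  0.21 ]
```

View pics/c7.png

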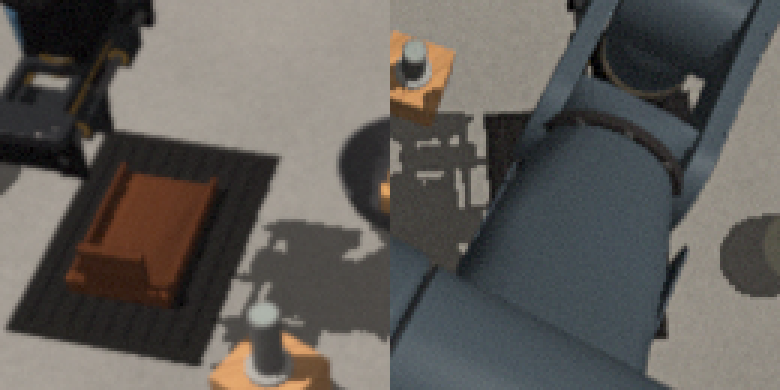

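arm_command(translation=[[-0.2,0,0.1],[-0.45,0,0.25],[-0.71,0,0.38],[-0.71,0,0.38]], rotation=[[0,0,0],[0,0,0],[0,0,0],[0,0,0]], grip=[-1,-1,-1,-1])

```text
time_s: 19.8
position: [0.6579, -0.1533, 0.21]
tcp_rot: [[0.059, -0.002, 0.998], [-0.998, 0.001, 0.059], [-0.001, -1.0, -0.002]]
force: [0.3, 0.4, -0.6]
opening: 0.778
```

arm_command(translation=[[-0.2,0,0.1],[-0.45,0,0.25],[-0.71,0,0.38],[-0.71,0,0.38]], rotation=[[0,0,0],[0,0,0],[0,0,0],[0,0,0]], grip=[-1,-1,-1,-1])

```text
time_s: 20.2
position: [0.6853, -0.0958, 0.2107]
tcp_rot: [[0.058, -0.001, 0.998], [-0.998, -0.0, 0.058], [-0.0, -1.0, -0.001]]
force: [-1.1, 0.2, 0.6]
opening: 0.993
```

arm_command(translation=[[-0.2,0,0.1],[-0.45,0,0.25],[-0.71,0,0.38],[-0.71,0,0.38],[-0.71,0,0.38]], rotation=[[0,0,0],[0,0,0],[0,0,0],[0,0,0],[0,0,0]], grip=[-1,-1,-1,-1,-1])

```text
time_s: 20.7
position: [0.7116, -0.0407, 0.211]
tcp_rot: [[0.056, -0.001, 0.998], [-0.998, -0.002, 0.056], [0.002, -1.0, -0.002]]
force: [-0.9, -0.2, -0.3]
opening: 1.002
```

Run:
```python
from plan import *
p,R=st(); print(R.round(3).tolist())
plan(p,R,[((.714,-.042,.16),rot(3),1),((.714,-.042,.115),rot(3),1)],-1,1)
```

```text
t 20.7 p [ 0.7116 -0.0407  0.211 ] F [-0.92 -0.23 -0.31] open 1.002
[[0.056, -0.001, 0.998], [-0.998, -0.002, 0.056], [0.002, -1.0, -0.002]]
{"translation": [[0.016, 0.637, 0.03]] , "rotation": [[0.001, 0.003, 0.002]] , "grip": [-1] }
-- [ 0.714 -0.042  0.16 ]
{"translation": [[-0.0, 0.562, -0.0]] , "rotation": [[-0.0, -0.0, 0.0]] , "grip": [-1] }
-- [ 0.714 -0.042  0.115]
```

arm_command(translation=[[0.02,0.2,0.03],[0.02,0.4,0.03],[0.02,0.64,0.03],[0.02,0.64,0.03]], rotation=[[0,0,0],[0,0,0],[0,0,0],[0,0,0]], grip=[-1,-1,-1,-1])

```text
time_s: 21.1
position: [0.7109, -0.0429, 0.1549]
tcp_rot: [[0.054, -0.01, 0.999], [-0.999, 0.0, 0.054], [-0.001, -1.0, -0.01]]
force: [-1.4, 0.5, -0.3]
opening: 0.999
```

arm_command(translation=[[0,0.15,0],[0,0.3,0],[0,0.45,0],[0,0.56,0],[0,0.56,0]], rotation=[[0,0,0],[0,0,0],[0,0,0],[0,0,0],[0,0,0]], grip=[-1,-1,-1,-1,-1])

```text
time_s: 21.6
position: [0.7131, -0.0422, 0.1132]
tcp_rot: [[0.055, -0.004, 0.998], [-0.998, -0.001, 0.055], [0.001, -1.0, -0.004]]
force: [-0.4, -0.1, -0.4]
opening: 1.001
```

arm_command(translation=[[0,0,0],[0,0,0],[0,0,0],[0,0,0],[0,0,0]], rotation=[[0,0,0],[0,0,0],[0,0,0],[0,0,0],[0,0,0]], grip=[0,0.1,0.2,0.3,1])

```text
time_s: 22.1
position: [0.7144, -0.0425, 0.1157]
tcp_rot: [[0.055, 0.0, 0.998], [-0.998, -0.002, 0.055], [0.002, -1.0, -0.0]]
force: [-0.1, 0.8, -0.6]
opening: 0.634
```

arm_command(translation=[[0,0,0],[0,0,0],[0,0,0],[0,0,0],[0,0,0]], rotation=[[0,0,0],[0,0,0],[0,0,0],[0,0,0],[0,0,0]], grip=[1,1,1,1,1])

```text
time_s: 22.6
position: [0.7141, -0.0424, 0.1152]
tcp_rot: [[0.055, -0.001, 0.998], [-0.998, -0.002, 0.055], [0.002, -1.0, -0.001]]
force: [-0.4, -0.2, 0.2]
opening: 0.292
```

arm_command(translation=[[0,0,0],[0,0,0],[0,0,0],[0,0,0]], rotation=[[0,0,0],[0,0,0],[0,0,0],[0,0,0]], grip=[1,1,1,1])

```text
time_s: 23.0
position: [0.7141, -0.0425, 0.1152]
tcp_rot: [[0.055, -0.001, 0.998], [-0.998, -0.002, 0.055], [0.002, -1.0, -0.001]]
force: [-1.3, -0.1, 0.3]
opening: 0.29
```

arm_command(translation=[[0,-0.1,0],[0,-0.3,0],[0,-0.5,0],[0,-0.7,0],[0,-0.9,0]], rotation=[[0,0,0],[0,0,0],[0,0,0],[0,0,0],[0,0,0]], grip=[1,1,1,1,1])

```text
time_s: 23.5
position: [0.7147, -0.0424, 0.1897]
tcp_rot: [[0.055, 0.001, 0.998], [-0.998, -0.002, 0.055], [0.002, -1.0, 0.001]]
force: [-0.6, -0.5, 0.2]
opening: 0.29
```

arm_command(translation=[[0,-0.2,0],[0,-0.4,0],[0,-0.55,0],[0,-0.6,0],[0,-0.6,0]], rotation=[[0,0,0],[0,0,0],[0,0,0],[0,0,0],[0,0,0]], grip=[1,1,1,1,1])

```text
time_s: 24.0
position: [0.7146, -0.0423, 0.2362]
tcp_rot: [[0.055, 0.001, 0.998], [-0.998, -0.002, 0.055], [0.002, -1.0, 0.001]]
force: [0.3, 0.6, -1.3]
opening: 0.295
```

Run:
```python
from plan import *
p,R=st(); print(R.round(3).tolist())
cs,ct=cap('scene'),cap('top')
for n,c in(('scene',cs),('top',ct)): 
  for th,o in(('tip_end',.1072),('probe_grip',.0072)): print(n,th,[(a,b.round(1)) for a,b in pts(n,th)],proj(c,p+R[:,1]*o).round(1))
plan(p,R,[((.44,.231,.235),rot(3),4)],1,1)
```

```text
t 24.0 p [ 0.7146 -0.0423  0.2362] F [ 0.27  0.63 -1.32] open 0.295
[[0.055, 0.001, 0.998], [-0.998, -0.002, 0.055], [0.002, -1.0, 0.001]]
scene tip_end [] [278.  237.4]
scene probe_grip [(0.43, array([274.1, 210.5]))] [275.  209.4]
top tip_end [] [338.  127.3]
top probe_grip [] [338.9 116.6]
{"translation": [[-0.9, 0.001, -0.81]] , "rotation": [[-0.0, 0.001, 0.0]] , "grip": [1] }
{"translation": [[-0.899, 0.002, -0.81]] , "rotation": [[-0.0, 0.001, 0.0]] , "grip": [1] }
{"translation": [[-0.899, 0.003, -0.811]] , "rotation": [[-0.0, 0.001, 0.0]] , "grip": [1] }
{"translation": [[-0.898, 0.003, -0.812]] , "rotation": [[-0.0, 0.001, 0.0]] , "grip": [1] }
-- [0.44  0.231 0.235]
```

Probe held at the predicted spot. Move to over the ring.

arm_command(translation=[[-0.1,0,-0.09],[-0.3,0,-0.27],[-0.5,0,-0.45],[-0.7,0,-0.63],[-0.9,0,-0.81]], rotation=[[0,0,0],[0,0,0],[0,0,0],[0,0,0],[0,0,0]], grip=[1,1,1,1,1])

```text
time_s: 24.8
position: [0.6442, 0.0272, 0.235]
tcp_rot: [[0.055, -0.002, 0.998], [-0.998, -0.001, 0.055], [0.001, -1.0, -0.002]]
force: [0.1, 0.7, -0.3]
opening: 0.291
```

arm_command(translation=[[-0.2,0,-0.18],[-0.4,0,-0.36],[-0.6,0,-0.54],[-0.75,0,-0.68],[-0.9,0,-0.81]], rotation=[[0,0,0],[0,0,0],[0,0,0],[0,0,0],[0,0,0]], grip=[1,1,1,1,1])

```text
time_s: 25.3
position: [0.5759, 0.0953, 0.2352]
tcp_rot: [[0.055, -0.001, 0.998], [-0.998, -0.002, 0.055], [0.002, -1.0, -0.001]]
force: [-0.5, -0.2, -1.6]
opening: 0.295
```

arm_command(translation=[[-0.2,0,-0.18],[-0.4,0,-0.36],[-0.6,0,-0.54],[-0.75,0,-0.68],[-0.9,0,-0.81]], rotation=[[0,0,0],[0,0,0],[0,0,0],[0,0,0],[0,0,0]], grip=[1,1,1,1,1])

```text
time_s: 25.8
position: [0.5072, 0.1637, 0.2351]
tcp_rot: [[0.055, -0.0, 0.998], [-0.998, -0.002, 0.055], [0.002, -1.0, -0.001]]
force: [0.2, 0.6, -0.7]
opening: 0.293
```

arm_command(translation=[[-0.2,0,-0.18],[-0.4,0,-0.36],[-0.6,0,-0.54],[-0.9,0,-0.81],[-0.9,0,-0.81]], rotation=[[0,0,0],[0,0,0],[0,0,0],[0,0,0],[0,0,0]], grip=[1,1,1,1,1])

```text
time_s: 26.3
position: [0.4359, 0.233, 0.2348]
tcp_rot: [[0.058, -0.004, 0.998], [-0.998, -0.001, 0.058], [0.001, -1.0, -0.004]]
force: [0.1, -0.3, -1.4]
opening: 0.294
```

Run:
```python
from plan import *
p,R=st(); print(R.round(4).tolist())
plan(p,R,[((.44,.231,.18),rot(3),1),((.44,.231,.142),rot(3),1)],1,1)
```

```text
t 26.3 p [0.4359 0.233  0.2348] F [ 0.14 -0.31 -1.37] open 0.294
[[0.0582, -0.0039, 0.9983], [-0.9983, -0.0014, 0.0582], [0.0012, -1.0, -0.0039]]
{"translation": [[0.027, 0.685, 0.052]] , "rotation": [[0.004, 0.006, 0.001]] , "grip": [1] }
-- [0.44  0.231 0.18 ]
{"translation": [[-0.0, 0.475, -0.0]] , "rotation": [[-0.0, 0.0, -0.0]] , "grip": [1] }
-- [0.44  0.231 0.142]
```

arm_command(translation=[[0,0.2,0],[0,0.4,0],[0,0.6,0],[0,0.69,0],[0,0.69,0]], rotation=[[0,0,0],[0,0,0],[0,0,0],[0,0,0],[0,0,0]], grip=[1,1,1,1,1])

```text
time_s: 26.8
position: [0.4393, 0.2307, 0.179]
tcp_rot: [[0.055, -0.002, 0.998], [-0.998, -0.002, 0.055], [0.002, -1.0, -0.002]]
force: [-0.6, 0.4, -0.3]
opening: 0.292
```

arm_command(translation=[[0,0.15,0],[0,0.3,0],[0,0.4,0],[0,0.4,0],[0,0.4,0]], rotation=[[0,0,0],[0,0,0],[0,0,0],[0,0,0],[0,0,0]], grip=[1,1,1,1,1])

```text
time_s: 27.3
position: [0.44, 0.231, 0.1482]
tcp_rot: [[0.055, 0.0, 0.998], [-0.998, -0.001, 0.055], [0.001, -1.0, 0.0]]
force: [0.4, 0.2, -0.2]
opening: 0.294
```

Run:
```python
from plan import *
p,R=st(); print(R.round(4).tolist())
cs,ct=cap('scene'),cap('top')
for n,c in(('scene',cs),('top',ct)): 
  for th,o in(('tip_end',.1072),('probe_grip',.0072)): print(n,th,[(a,b.round(1)) for a,b in pts(n,th)],proj(c,p+R[:,1]*o).round(1))
print('ring px',proj(cs,(.44,.2313,.02)),pts('scene','mark'))
u=proj(cs,(.44,.2313,.05)); x0,y0=(u-[40,38]).astype(int)
cr=cv2.resize(cs[0]['image'][y0:y0+65,x0:x0+80],None,fx=8,fy=8,interpolation=3); cv2.imwrite('pics/c8.png',cr); print(x0,y0)
```

```text
t 27.3 p [0.44   0.231  0.1482] F [ 0.37  0.21 -0.18] open 0.294
[[0.0551, 0.0001, 0.9985], [-0.9985, -0.0015, 0.0551], [0.0015, -1.0, 0.0]]
scene tip_end [(0.47, array([277.6, 251.2])), (0.31, array([331.4, 193.3]))] [406.2 201.1]
scene probe_grip [(0.67, array([413.3, 175.5]))] [412.  175.5]
top tip_end [] [252.3 220.4]
top probe_grip [(0.38, array([242. , 222.3]))] [245.7 218.2]
ring px [405.31719788 206.1433323 ] [(0.71, array([404.992, 208.08 ]))]
366 160
```

View pics/c8.png

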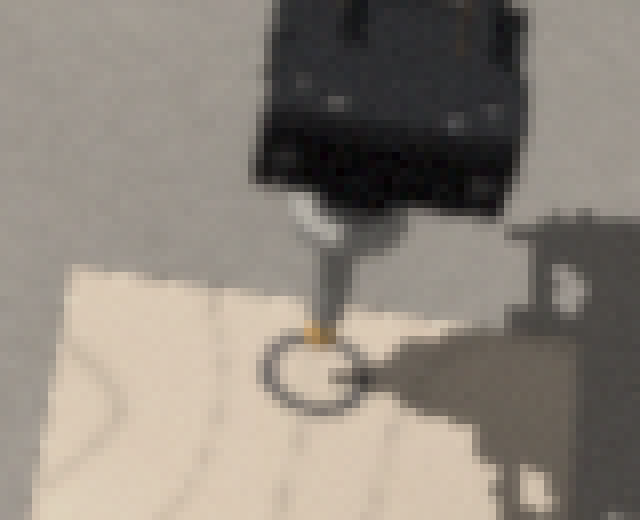

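```bash
cat > av.py <<'E'
from plan import *
F=[];Z=[]
for i in range(12): eyes.capture('top'); s=bot.read_state(); F.append(s['force']); Z.append(s['position'])
print(s['time_s'],np.mean(F,0).round(3),(np.std(F,0)/12**.5).round(3),np.mean(Z,0).round(5))
E
python3 av.py
```

```text
28.25 [ 0.111  0.069 -0.914] [0.113 0.173 0.105] [0.43956 0.23089 0.14783]
```

arm_command(translation=[[0,0.07,0],[0,0.14,0],[0,0.2,0],[0,0.24,0],[0,0.24,0]], rotation=[[0,0,0],[0,0,0],[0,0,0],[0,0,0],[0,0,0]], grip=[1,1,1,1,1])

```text
time_s: 28.75
position: [0.4391, 0.2307, 0.1279]
tcp_rot: [[0.055, -0.002, 0.998], [-0.998, -0.002, 0.055], [0.002, -1.0, -0.002]]
force: [-0.7, -0.3, -1.5]
opening: 0.293
```

arm_command(translation=[[0,0.02,0],[0,0.04,0],[0,0.05,0],[0,0.05,0],[0,0.05,0]], rotation=[[0,0,0],[0,0,0],[0,0,0],[0,0,0],[0,0,0]], grip=[1,1,1,1,1])

```text
time_s: 29.25
position: [0.4396, 0.2309, 0.1247]
tcp_rot: [[0.055, -0.0, 0.998], [-0.998, -0.002, 0.055], [0.002, -1.0, -0.0]]
force: [-1.1, -0.1, 1.2]
opening: 0.298
```

```bash
python3 av.py
```

```text
29.85 [-0.124  0.177  0.955] [0.09  0.109 0.154] [0.43962 0.23086 0.12468]
```

arm_command(translation=[[0,0.01,0],[0,0.025,0],[0,0.025,0],[0,0.025,0]], rotation=[[0,0,0],[0,0,0],[0,0,0],[0,0,0]], grip=[1,1,1,1])

```text
time_s: 30.25
position: [0.4396, 0.2309, 0.1226]
tcp_rot: [[0.055, -0.0, 0.998], [-0.998, -0.002, 0.055], [0.002, -1.0, -0.001]]
force: [0.3, -1.3, 1.0]
opening: 0.295
```

```bash
sed -i 's/range(12)/range(30)/;s/12\*\*/30**/' av.py; python3 av.py
```

```text
31.75 [-0.016  0.098  1.537] [0.11  0.073 0.096] [0.4396  0.23086 0.12261]
```

arm_command(translation=[[0,0.004,0],[0,0.004,0],[0,0.004,0],[0,0.004,0]], rotation=[[0,0,0],[0,0,0],[0,0,0],[0,0,0]], grip=[1,1,1,1])

```text
time_s: 32.15
position: [0.4396, 0.2308, 0.1223]
tcp_rot: [[0.055, -0.001, 0.998], [-0.998, -0.002, 0.055], [0.002, -1.0, -0.001]]
force: [0.3, 0.7, 0.7]
opening: 0.293
```

```bash
python3 av.py
python3 - <<'E'
from plan import *
c=cap('scene'); p,R=st()
cr=c[0]['image'][192:215,390:420].astype(int); m=(cr[...,2]-cr[...,0]>90)&(cr[...,2]>120)
v,u=np.nonzero(m); print('brass px',len(u),(u+390).tolist()[:12],(v+192).tolist()[:12],'ring',proj(c,(.44,.2313,.02)).round(1))
print('bowl',[atz(c,b,0).round(3) for a,b in pts('scene','bowl')[:1]],'tray',[(a,b.round(1)) for a,b in pts('scene','tray_mid')])
bot.hand_in()
E
```

```text
33.65 [0.207 0.073 1.872] [0.083 0.09  0.09 ] [0.43957 0.23084 0.12228]
t 33.7 p [0.4396 0.2308 0.1223] F [-0.4   0.31  1.79] open 0.293
brass px 0 [] [] ring [405.3 206.1]
bowl [] tray [(0.82, array([235.1, 210.1]))]
the job is handed in; nothing more can be done
```

The job is handed in at about 34 s of the 61 s allowed. The arm is still holding the thermometer upright in the ring and pressing; the hand-in gave no verdict.

- **Tray and bites:** I gripped the tray by its back board and tipped it to 42° with its lip over the bowl. All three bites showed in the bowl afterwards. The empty tray was seen standing flat on the mat.
- **Thermometer:** It is held within about 0.2° of upright. The foot was seen over the ring within about 1 mm of its centre before I lowered it.
- **Pressing:** The last force reading rose 2.8 ± 0.14 N over the free-hanging value, which means about 5.2 mm pushed in. The height gives about 4.9 mm, so both are near the 5 mm asked for.

Some final checks failed or were not made:
- A colour search for the brass foot in the last picture found nothing, probably because the foot was mostly pushed in or shaded.
- The network did not find the bowl in the last picture. It was last seen with the bites in it, and nothing passed near it except the lifted probe.
- I did not recheck the whisk stand, sachet pot and cup, but the arm's path stayed clear of where they stood.
- At set-down the wrist force on the tray rose briefly to about 11 N, and I backed off before opening the gripper.

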